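# Load the next plate pack from the roller lane onto the jig pins

### The arm

A 7-joint arm with a two-finger parallel gripper is mounted at the origin on the work surface. World frame = base frame: x ahead of the robot, y to its left, z up, the work surface at z = 0. Lengths are in mm, angles in rad, forces in N, time in s.
With the tool pointing down it reaches from about 400 to 900 mm from the base axis. Payload 5.5 kg.
Tool frame: the origin (TCP) lies midway between the tips of the shut fingers; the grasp point (between the pads) lies 19 mm behind it; z points along the fingers, y is the direction in which the jaws open and shut (so a half turn about z gives the same grasp; the last joint's range is limited). The gripper opens to 85 mm and grips with 20 to 120 N. Pads are 22 mm wide; open, the fingers measure 114 mm over their backs; the gripper's body (76 mm by 85 mm) begins 54 mm behind the grasp point. The pads swing forward as they close: fully open they stand 13 mm farther back than shut.
Start: joints at [-1.062, 0.501, -0.427, 1.55, 0.221, 1.138, -0.21], TCP at [158.127, 630.472, 231.31] pointing down, gripper open.
Joint ranges: [-2.88, 2.88], [-0.31, 2.03], [-1.54, 1.56], [0.2, 2.42], [-1.41, 4.55], [0.19, 2.02], [-2.57, 2.57]. Speed limits (rad/s): [2.57, 2.57, 3.14, 3.14, 3.14, 3.14, 3.14].

### API

Orientations are given as a unit quaternion [w, x, y, z].
In Python, from bench import bot, eoat, kin, status, cams, sign_off gives the robot as it stands. Calls block until the motion is done:
- bot.goto(position, orientation): joint-space move of the TCP to a pose.
- bot.move_l(position, rot=None, feed=150, contact_N=None): straight line of the TCP; rot=None keeps the orientation; feed is the mean speed in mm/s. With contact_N (N) it stops when the force on the tool has changed by that much, and returns True; else False.
- bot.goto_joints(angles): joint-space move.
- eoat.gripper_open() and eoat.close(): open the fingers fully, or close them until they stop; the grip force is fixed at half the most.
- bot.wait(seconds).
- kin.ik(position, orientation): joint angles nearest the present ones, or None.
- status.get_state(): the state.
- cams.grab_frame(name): name is "scene" or "top"; returns the picture (400x640x3 uint8, red, green, blue); there is no depth.
- cams.get_calibration(name): a dict with "fx", "fy", "cx", "cy" (pixels), "k1" (the pictures are not rectified: a ray, as slopes to the right and down, at radius r is drawn at 1 + k1 r^2 times it, then the intrinsics apply), "R" (3x3) and "t" (3): a world point X has camera coordinates R X + t. Camera axes: x right, y down, z forward; pixel columns grow to the right and rows downward; lengths in mm; the calibration is good to about 2 mm. A picture is of the moment at which its call begins. get_calibration takes no time and is no camera call.
A pose or a line that the arm cannot do raises bot.MotionError and nothing moves.
- sign_off(): hands the job in, once; it reports no verdict.
The state is a dict: "time_s": time; "q": joint angles; "qvel": joint speeds; "joint_torque": joint torques, N m; "eef_pos": TCP position; "orientation": TCP orientation; "ft_force": force on the tool from outside, world axes, zero at the start; "torque": the same for the moment, N m; "grip_width": opening from 0.0 (shut) to 1.0 (fully open).
Only numpy, scipy, OpenCV 4.12 (cv2) and the standard library are available. Lean on these libraries where they do the work, as an engineer would, in place of code of your own. Each camera call takes 0.05 s, during which the arm holds its last target.

### The job

Load the next plate pack into the jig: lift the front pack off the roller lane so that the two behind it roll down to the stop, then lower it over the jig's two pins, one through each end hole, until it lies flat on the seat plate, and let go. Either way round will do, but set it down gently, without dropping it. Leave the other two packs in the lane, and do not disturb the brown tape roll and the tape dispenser nearby.

Things in the scene. Friction and masses are not known exactly. Their poses are not given: they have to be found in the camera images.
- lane: bench-top gravity lane: free-turning 22 mm steel rollers, 40 mm apart, between aluminium side profiles on four legs, 186 mm wide at the feet. Origin: on the bench under the front pack's centre; x level, up the lane away from the stop, y across, z up. The roller surface is 85 mm high at x = 0 and rises 5 degrees towards +x. The lane runs from x = -75 to x = +373 mm.
- lane_front (a point): the point on the roller surface, 85 mm above the bench, where the origin of the pack against the stop rests; axes as lane. A black guide strip runs along each side of the packs, 9 mm high over the rollers, 64 mm between them; nothing beside them is higher.
- lane_stop (a point): middle of the upper edge of the steel stop plate across the low end of the lane, on the face that the front pack leans against; the plate stands 10 mm over the rollers, so a pack must be lifted over it
- pack_front: the pack to load, lowest in the lane: a rigid bolted pack of flat plates, 0.48 to 0.78 kg. Aluminium base plate 130 x 60 x 12 mm with a hole near each end, and on its middle a block of plates 72 mm long, 52 mm wide. Origin: centre of the underside; x along the length (on the lane: up the lane, so raised 5 degrees), y across, z up. pack_mid leans on its back end.
- hole_a (a point): centre of the 14 mm round hole through the base plate at pack_front's -x end, at the underside, 50 mm from the pack's origin
- hole_b (a point): the same hole at the +x end, 50 mm from the origin
- pack_top (a point): centre of the top face of pack_front's block, 46 mm above the underside; four bolt heads stand 5 mm higher. The block's flat 52 mm wide sides (12 to 46 mm above the underside) are the place to grip, the fingers closing across the pack's y
- pack_mid: a pack like pack_front, second in the lane, end to end with it; once the front pack is lifted out it rolls down by itself to the stop in about a second
- pack_rear: a pack like pack_front, third in the lane, right behind pack_mid; rolls down after it
- jig: fixed jig: plywood board 220 x 160 x 18 mm on the bench; on its middle an aluminium seat plate 150 x 76 x 10 mm, from which two upright steel pins stand, 10 mm thick, 100 mm apart, 45 mm high, the top 10 mm tapering to 4 mm. Origin: on the bench under the board's centre; x along the board and the line of the pins, z up
- jig_seat (a point): on the top face of the seat plate, midway between the pins, 28 mm above the bench: where the pack's origin comes to rest; axes as jig
- pin_a (a point): tip of the pin at the jig's -x side, 73 mm above the bench
- pin_b (a point): tip of the pin at the jig's +x side, 73 mm above the bench
- tape_dispenser: bystander: grey desk-top tape dispenser with a black roll, about 190 x 110 x 130 mm, beyond the jig. Origin: centre of the underside
- tape_roll: bystander: brown roll of tape lying flat, 100 mm across, 48 mm high, between lane and jig at the far side. Origin: centre of the underside

How it is judged (in metres and radians):
On the way:
1. the front pack is out of the lane and the two packs behind it have rolled down to the stop (distance of pack_front from where it was at the start of the episode above 0.04 m and x of pack_mid in the frame of lane_front between -0.01 and 0.01 m and x of pack_rear in the frame of lane_front between 0.118 and 0.142 m), for 0.2 s.
At the end, for the whole second after the job is handed in: pack_front is seated on the jig over both pins: origin within 4 mm of jig_seat in plan and 2.5 mm in height, long axis within 0.06 rad of the jig's either way round, tilt under 0.03 rad; the other two lie in the lane, pack_mid at the stop (10 mm), pack_rear right behind it (12 mm); all at rest (horizontal distance between pack_front and jig_seat below 0.004 m and angle between the x axis of pack_front and the x axis of jig, either way round below 0.06 rad and angle between pack_front's own z axis and vertical below 0.03 rad and z of pack_front in the frame of jig_seat between -0.0025 and 0.0025 m and x of pack_mid in the frame of lane_front between -0.01 and 0.01 m and x of pack_rear in the frame of lane_front between 0.118 and 0.142 m and z of pack_mid in the frame of lane_front between -0.006 and 0.006 m and z of pack_rear in the frame of lane_front between 0.0055 and 0.0175 m and linear speed of each of pack_front, pack_mid, pack_rear below 0.02 m/s); the robot touches nothing.
It fails at once if the pack is dropped or rammed down over the pins (faster than 0.35 m/s with its underside below the pin tips) (linear speed of pack_front above 0.35 m/s and horizontal distance between pack_front and jig_seat below 0.03 m and z of pack_front in the frame of jig_seat below 0.045 m).
It fails at once if one of the two waiting packs is lifted out of the lane (z of pack_mid in the frame of lane_front above 0.04 m or z of pack_rear in the frame of lane_front above 0.055 m).
It fails at once if the tape roll or the tape dispenser is shifted by more than 30 mm (distance of any of tape_dispenser, tape_roll from where it was at the start of the episode above 0.03 m).
It also fails if it takes over 38 s, if anything falls off the work surface, if the arm or the gripper's body presses on something with over 40 N, if the wrist force passes 120 N, or if a joint passes its speed limit or range.

## Working session

There is one attempt and no reset: what is moved stays moved. The work goes in short steps, each a Python script; the robot and the scene stay as the last script left them, time stands still between calls to the robot, and variables do not carry over. Pictures are saved under pics/ and viewed, and the job is handed in when it is done.

```bash
ls; mkdir -p pics
python3 - <<'E'
from bench import bot, eoat, kin, status, cams
import cv2, numpy as np
for n in ["scene","top"]:
    im=cams.grab_frame(n); cv2.imwrite(f"pics/{n}0.png",im[:,:,::-1])
    c=cams.get_calibration(n); print(n,{k:np.round(np.array(v),4).tolist() for k,v in c.items()})
print(status.get_state())
E
```

```text
pics
scene {'fx': 376.7513, 'fy': 376.7513, 'cx': 312.8936, 'cy': 198.2046, 'k1': 0.0158, 'R': [[0.8866, 0.4625, 0.0086], [0.3194, -0.5987, -0.7346], [-0.3345, 0.654, -0.6785]], 't': [-534.3001, -121.8625, 967.0527]}
top {'fx': 444.1072, 'fy': 444.1072, 'cx': 316.9606, 'cy': 199.4103, 'k1': -0.1231, 'R': [[0.0167, -0.9998, 0.0082], [-0.9912, -0.0176, -0.1313], [0.1314, -0.0059, -0.9913]], 't': [-17.0272, 577.1919, 926.9498]}
{'time_s': 0.1, 'q': array([-1.06179308,  0.50177226, -0.42678784,  1.55134952,  0.22080908,
        1.13830187, -0.21029726]), 'qvel': array([-0.00029491, -0.00132801, -0.00217719, -0.00185124,  0.00013908,
       -0.00168672,  0.00022845]), 'joint_torque': array([-1.06582840e-02, -5.70798719e+01, -5.83823606e+00, -2.81746101e+01,
        1.04584018e-02,  5.62540998e-03, -1.51418867e-06]), 'eef_pos': array([158.06704367, 629.83890414, 230.34824473]), 'orientation': array([-1.32647168e-04,  1.22573327e-01,  9.92459062e-01, -8.78815051e-04]), 'ft_force': array([ 0.0277083 , -0.00842644,  0.94916894]), 'torque': array([-0.01206836, -0.00584177,  0.02125126]), 'grip_width': 1.0012855643394905}
```

View pics/scene0.png

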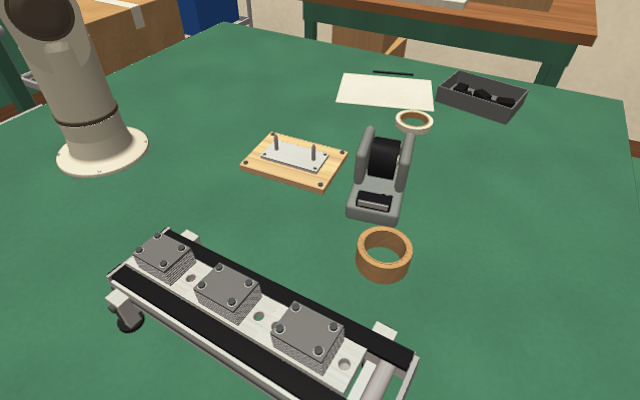

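View pics/top0.png

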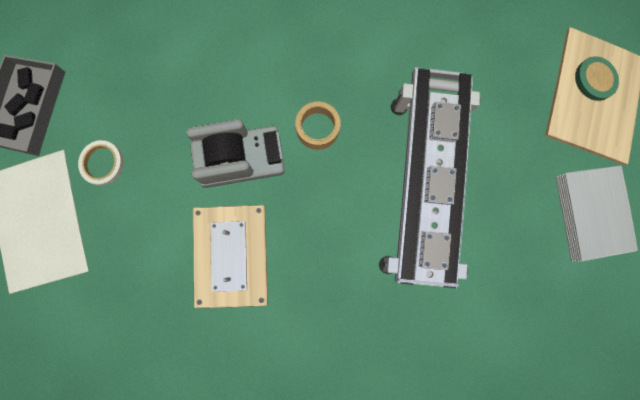

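Run:
```python
import cv2
t=cv2.imread("pics/top0.png")
cv2.imwrite("pics/z1.png",cv2.resize(t[190:300,375:495],None,fx=5,fy=5,interpolation=cv2.INTER_CUBIC))
cv2.imwrite("pics/z2.png",cv2.resize(t[195:315,180:280],None,fx=5,fy=5,interpolation=cv2.INTER_CUBIC))
s=cv2.imread("pics/scene0.png")
cv2.imwrite("pics/z3.png",cv2.resize(s[220:345,95:255],None,fx=4,fy=4,interpolation=cv2.INTER_CUBIC))
cv2.imwrite("pics/z4.png",cv2.resize(s[120:200,230:360],None,fx=6,fy=6,interpolation=cv2.INTER_CUBIC))
```

```text
(no output)
```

View pics/z1.png

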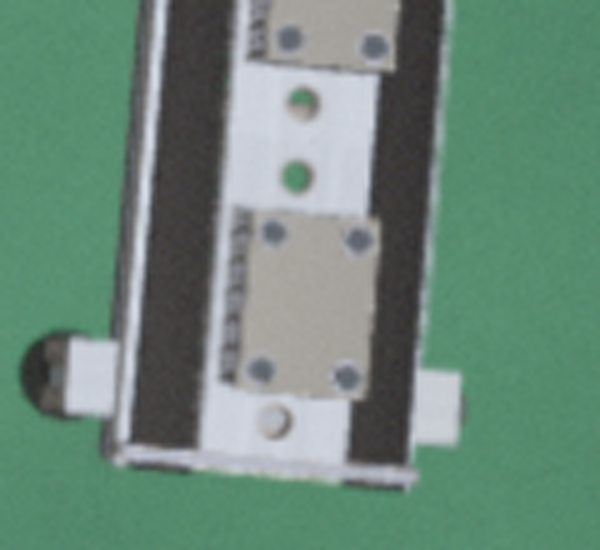

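View pics/z2.png

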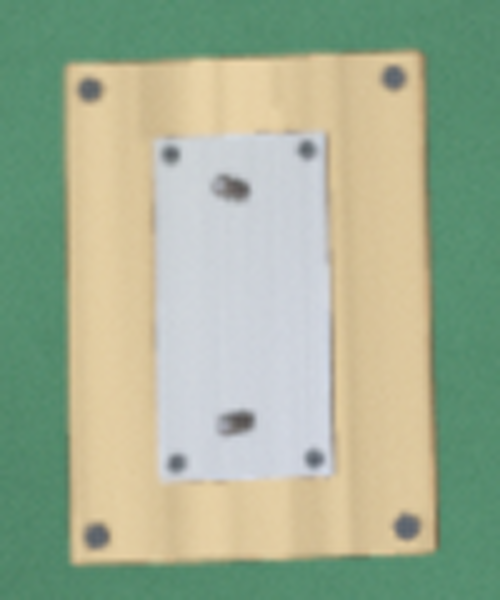

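View pics/z3.png

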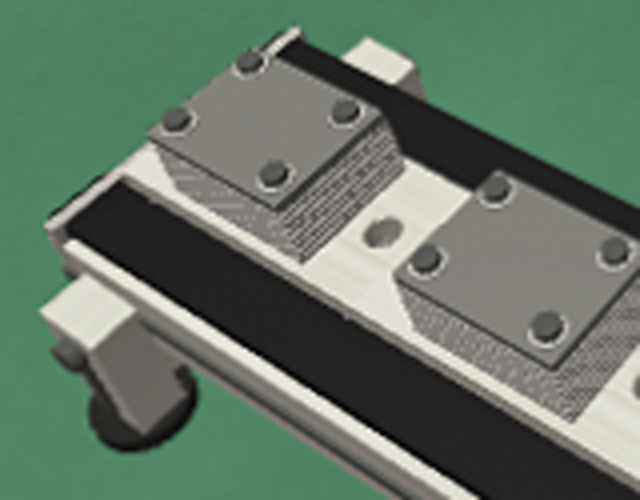

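View pics/z4.png

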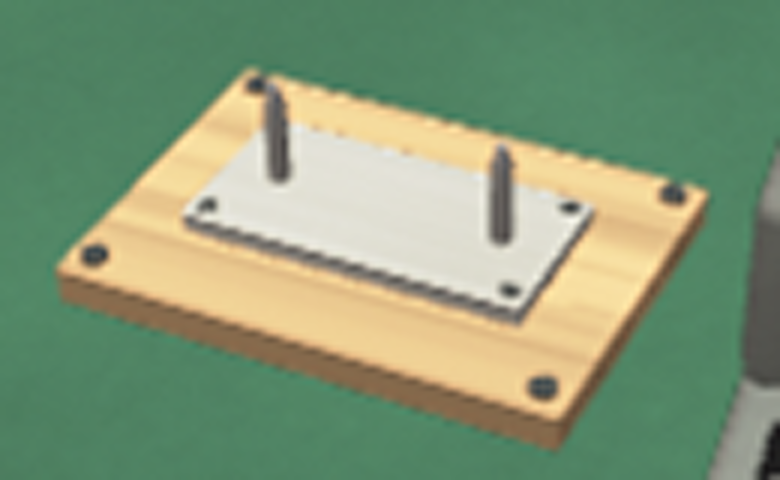

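```bash
cat > h.py <<'E'
import cv2, numpy as np
from bench import cams
C={n:cams.get_calibration(n) for n in ("scene","top")}
def ray(n,p):
    c=C[n];K=np.array([[c["fx"],0,c["cx"]],[0,c["fy"],c["cy"]],[0,0,1.]])
    u=cv2.undistortPoints(np.array(p,float).reshape(-1,1,2),K,np.array([c["k1"],0,0,0.])).reshape(-1,2)
    R=np.array(c["R"]);t=np.array(c["t"])
    d=np.c_[u,np.ones(len(u))]@R
    return -R.T@t,d
def plane(n,p,P0,nn=(0,0,1)):
    o,d=ray(n,p);nn=np.array(nn,float)
    s=((np.array(P0)-o)@nn)/(d@nn)
    return o+s[:,None]*d
def proj(n,X):
    c=C[n];K=np.array([[c["fx"],0,c["cx"]],[0,c["fy"],c["cy"]],[0,0,1.]])
    return cv2.projectPoints(np.array(X,float).reshape(-1,1,3),cv2.Rodrigues(np.array(c["R"]))[0],np.array(c["t"],float),K,np.array([c["k1"],0,0,0.]))[0].reshape(-1,2)
def tri(p1,p2):
    A=[];b=[]
    for n,p in (("scene",p1),("top",p2)):
        o,d=ray(n,[p]);d=d[0]/np.linalg.norm(d[0]);M=np.eye(3)-np.outer(d,d);A.append(M);b.append(M@o)
    A=np.vstack(A);b=np.hstack(b);x,r,_,_=np.linalg.lstsq(A,b,rcond=None);return x,np.sqrt(r)
E
python3 - <<'E'
from h import *
def blobs(n,roi,vmin,smax,vmax=255):
    im=cv2.imread(f"pics/{n}0.png");x0,y0,x1,y1=roi
    im=cv2.resize(im[y0:y1,x0:x1],None,fx=4,fy=4,interpolation=cv2.INTER_CUBIC)
    print(n,[im[int((y-y0)*4),int((x-x0)*4)].tolist() for x,y in []])
    h=cv2.cvtColor(im,cv2.COLOR_BGR2HSV)
    m=((h[...,2]>=vmin)&(h[...,2]<=vmax)&(h[...,1]<=smax)).astype(np.uint8)
    return im,h,m
t=cv2.imread("pics/top0.png");s=cv2.imread("pics/scene0.png")
hv=lambda im:cv2.cvtColor(im,cv2.COLOR_BGR2HSV)
T=hv(t);S=hv(s)
for nm,H,pts in (("top",T,[(435,250),(417,250),(405,250),(425,272),(228,255),(200,255),(442,185)]),("scene",S,[(163,251),(170,270),(295,158),(255,160),(200,278),(120,260)])):
    for p in pts: print(nm,p,H[p[1],p[0]])
E
```

```text
top (435, 250) [ 23  12 166]
top (417, 250) [111  16 162]
top (405, 250) [150   4  69]
top (425, 272) [110  17 219]
top (228, 255) [106  13 217]
top (200, 255) [ 20  71 227]
top (442, 185) [ 30  11 162]
scene (163, 251) [ 27  18 131]
scene (170, 270) [15 21 95]
scene (295, 158) [ 28  15 223]
scene (255, 160) [ 18 100 232]
scene (200, 278) [ 26  19 220]
scene (120, 260) [ 72 102 130]
```

```bash
cat > m1.py <<'E'
from h import *
def quad(n,roi,f,tag):
    im=cv2.imread(f"pics/{n}0.png");x0,y0,x1,y1=roi;k=4
    im=cv2.resize(cv2.GaussianBlur(im[y0:y1,x0:x1],(3,3),0),None,fx=k,fy=k,interpolation=cv2.INTER_CUBIC)
    H=cv2.cvtColor(im,cv2.COLOR_BGR2HSV).astype(int)
    m=f(H).astype(np.uint8)
    m=cv2.morphologyEx(m,cv2.MORPH_OPEN,np.ones((9,9),np.uint8))
    c=max(cv2.findContours(m,cv2.RETR_EXTERNAL,cv2.CHAIN_APPROX_NONE)[0],key=cv2.contourArea)
    c=cv2.convexHull(c)
    q=cv2.approxPolyN(c,4,ensure_convex=True).reshape(-1,2) if hasattr(cv2,"approxPolyN") else None
    cv2.polylines(im,[q.astype(np.int32)],True,(0,0,255),1);cv2.imwrite(f"pics/q_{tag}.png",im)
    q=(q+0.5)/k-0.5+np.array([x0,y0]);return q
def rep(n,q,z,nn=(0,0,1),c0=None):
    X=plane(n,q,(0,0,z) if c0 is None else c0,nn); c=X.mean(0)
    e=[np.linalg.norm(X[i]-X[i-1]) for i in range(4)]
    i=int(np.argmax([e[0]+e[2],e[1]+e[3]]))
    v=(X[i]-X[i-1]); w=X[(i+2)%4]-X[(i+1)%4]; v=v-w; v*=np.sign(v[0]); 
    print(n,"centre",c.round(1),"edges",np.round(e,1),"yaw",np.degrees(np.arctan2(v[1],v[0])).round(2)); return c,v
seat=lambda H:(H[...,2]>175)&(H[...,1]<45)
qt=quad("top",(195,210,262,305),seat,"seat_t");qs=quad("scene",(255,135,335,180),seat,"seat_s")
rep("top",qt,28);rep("scene",qs,28)
brd=lambda H:(H[...,0]<35)|((H[...,1]<45)&(H[...,2]>175))
qb=quad("top",(185,198,275,312),brd,"brd_t");rep("top",qb,18)
bt=quad("top",(422,228,456,275),lambda H:(H[...,2]<188)&(H[...,2]>90)&(H[...,0]<100),"blk_t")
bs=quad("scene",(128,228,200,292),lambda H:(H[...,2]>110)&(H[...,2]<170)&(H[...,1]<45),"blk_s")
c,v=rep("top",bt,131)
for n,q in (("top",bt),("scene",bs)):
    th=np.radians(5); y=np.arctan2(v[1],v[0]); 
    nn=(-np.sin(th)*np.cos(y),-np.sin(th)*np.sin(y),np.cos(th))
    for _ in range(2): c,v=rep(n,q,131,nn,(c[0],c[1],85+46*np.cos(th)))
print(bt.round(1).tolist(),bs.round(1).tolist())
# diag tri
def ctr(q):
    a,b,c,d=q; A=np.array([c-a,-(d-b)]).T; s=np.linalg.solve(A,b-a); return a+s[0]*(c-a)
print("tri block",tri(ctr(bs),ctr(bt)),"tri seat",tri(ctr(qs),ctr(qt)))
E
python3 m1.py
python3 - <<'E'
import cv2,numpy as np
ims=[cv2.imread(f"pics/q_{t}.png") for t in("seat_t","seat_s","blk_t","blk_s")]
h=max(i.shape[0] for i in ims)
o=np.hstack([cv2.copyMakeBorder(i,0,h-i.shape[0],0,4,cv2.BORDER_CONSTANT) for i in ims]);print(o.shape)
cv2.imwrite("pics/q_all.png",cv2.resize(o,None,fx=min(1,800/o.shape[1]),fy=min(1,800/o.shape[1])))
E
```

```text
top centre [452.1 183.6  28. ] edges [151.4  78.8 151.8  77.9] yaw 2.92
scene centre [455.8 183.3  28. ] edges [147.   76.4 149.1  75.6] yaw 3.83
top centre [452.1 183.1  18. ] edges [219.6 161.2 220.9 160.9] yaw 3.29
top centre [ 469.  -242.1  131. ] edges [64.5 77.9 62.7 86.5] yaw -6.55
top centre [ 468.8 -242.2  130.8] edges [64.9 78.2 63.6 86.1] yaw -5.18
top centre [ 468.8 -242.2  130.8] edges [64.9 78.2 63.6 86.1] yaw -5.18
scene centre [ 471.4 -241.5  131. ] edges [70.7 48.8 71.  53.7] yaw -5.9
scene centre [ 471.2 -241.4  130.8] edges [70.8 48.8 71.  53.7] yaw -5.9
[[450.9, 240.1], [447.6, 279.9], [420.9, 262.4], [426.1, 218.6]] [[188.9, 248.1], [163.1, 270.9], [130.6, 252.9], [159.4, 230.4]]
tri block (array([ 470.28203298, -242.34366434,  129.87233827]), array([2.99243478])) tri seat (array([453.65042395, 184.34834468,  26.63929025]), array([1.58962151]))
(380, 1028, 3)
```

View pics/q_all.png

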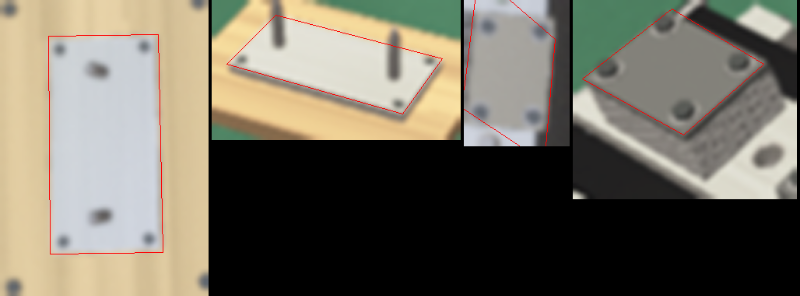

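```bash
cat > m2.py <<'E'
from h import *
def refine(n,p,r=4,pic=None):
    im=cv2.imread(pic or f"pics/{n}0.png");g=cv2.cvtColor(im,cv2.COLOR_BGR2GRAY).astype(float)
    x,y=p
    for _ in range(3):
        yy,xx=np.mgrid[int(round(y))-r:int(round(y))+r+1,int(round(x))-r:int(round(x))+r+1]
        w=g[yy,xx]; w=np.clip(np.median(w)-15-w,0,None)*(np.hypot(xx-x,yy-y)<=r)
        x,y=(w*xx).sum()/w.sum(),(w*yy).sum()/w.sum()
    return np.array([x,y])
if __name__=="__main__":
    pt=[(375+x/5-.4,190+y/5-.4) for x,y in((274,232),(359,240),(347,377),(261,370))]
    ps=[(95+x/4-.4,220+y/4-.4) for x,y in((345,112),(274,175),(176,121),(249,62))]
    Q={}
    for n,p in(("top",pt),("scene",ps)):
        Q[n]=np.array([refine(n,q,3) for q in p]);print(n,Q[n].round(1).tolist())
        X=plane(n,Q[n],(0,0,85+50*np.cos(np.radians(5))));
        print(X.round(1).tolist(),X.mean(0).round(1))
        v=X[0]-X[3]+X[1]-X[2];print("yaw",np.degrees(np.arctan2(v[1],v[0])))
    # correspondences: by xy
    X=np.array([tri(a,b)[0] for a,b in zip(Q["scene"],Q["top"])]);print(X.round(1))
    X=np.array([tri(a,b)[0] for a,b in zip(Q["scene"],np.roll(Q["top"],-1,0))]);print(X.round(1))
E
python3 m2.py
```

```text
top [[429.3, 236.0], [446.3, 237.6], [443.9, 265.1], [426.9, 263.7]]
[[496.3, -227.2, 134.8], [493.7, -261.0, 134.8], [440.0, -255.6, 134.8], [442.6, -222.0, 134.8]] [ 468.2 -241.5  134.8]
yaw -5.687600823281009
scene [[183.0, 248.3], [165.0, 264.0], [139.5, 250.9], [158.3, 236.1]]
[[501.5, -225.5, 134.8], [498.9, -259.6, 134.8], [448.8, -259.0, 134.8], [451.9, -224.5, 134.8]] [ 475.3 -242.2  134.8]
yaw -0.8766766042585113
[[ 498.1 -226.   132.9]
 [ 495.3 -260.   132.6]
 [ 440.9 -256.6  127.3]
 [ 444.  -222.1  127.8]]
[[ 503.2 -244.3  153.4]
 [ 452.5 -252.9   95.5]
 [ 434.8 -238.7  108.1]
 [ 486.5 -230.5  162.4]]
```

```bash
python3 - <<'E'
from m2 import *
f=[(426.9,263.7),(443.9,265.1)]
m=[refine("top",(375+x/5-.4,190+y/5-.4),3) for x,y in((289,39),(374,46))]
c5,s5=np.cos(np.radians(5)),np.sin(np.radians(5))
zf=85+50*c5-26*s5
A=plane("top",f,(0,0,zf));B=plane("top",m,(0,0,zf+130*s5))
v=(B-A).mean(0);print(A,B,v,np.degrees(np.arctan2(v[1],v[0])))
# pins
from h import *
E
python3 - <<'E'
import sys; sys.path.insert(0,'.')
from h import *
# pin tips: top z2 (5x off 180,195), scene z4 (6x off 230,120): read from zoom
pt=[(180+218/5-.4,195+186/5-.4),(180+222/5-.4,195+424/5-.4)]
ps=[(230+502/6-.4,120+147/6-.4),(230+269/6-.4,120+84/6-.4)]
for a,b in zip(ps,pt): print(tri(a,b), plane("top",[b],(0,0,72)),plane("scene",[a],(0,0,73)))
E
```

```text
[[ 442.535402   -222.48078896  132.54368559]
 [ 440.0463691  -256.25232787  132.54368559]] [[ 571.45431098 -232.23827477  143.87393215]
 [ 569.11329448 -266.1162723   143.87393215]] [128.99291718  -9.81071512  11.33024656] -4.349327643848978
(array([502.7302051 , 188.86341797,  69.48551498]), array([2.16583162])) [[501.31613063 187.46697353  72.        ]] [[506.16169114 185.46519162  73.        ]]
(array([403.03311333, 182.18522048,  71.52461871]), array([0.0087321])) [[403.0624833  182.09451353  72.        ]] [[404.30739117 180.28992377  73.        ]]
```

```bash
cat >> h.py <<'E'
from scipy.spatial.transform import Rotation as Ro
def toolq(yaw,pitch=0):
    # tool y = frame y, tool z = -frame z, frame: yaw about z, x raised by pitch
    F=(Ro.from_euler("z",yaw)*Ro.from_euler("y",-pitch)).as_matrix()
    M=np.c_[-F[:,0],F[:,1],-F[:,2]]
    q=Ro.from_matrix(M).as_quat();return np.array([q[3],q[0],q[1],q[2]]),F
E
cat > grasp_pose.py <<'E'
from h import *
YL=np.radians(-4.5)
q,F=toolq(YL,np.radians(5))
O=np.array([474.0,-241.4,85.0])
P=O+F[:,2]*15
E
python3 - <<'E'
from grasp_pose import *
from bench import bot,kin,status
print(P,q,kin.ik(P,q),kin.ik(P+[0,0,170],q))
qj,_=toolq(np.radians(3.4)); print(kin.ik([453,184,140],qj),kin.ik([453,184,45],qj))
bot.goto(P+F[:,2]*90,q)
s=status.get_state();print(s["time_s"],s["eef_pos"],s["ft_force"])
for n in("scene","top"): cv2.imwrite(f"pics/{n}1.png",cams.grab_frame(n)[:,:,::-1])
a=cv2.imread("pics/scene1.png")[150:350,60:320];b=cv2.imread("pics/top1.png")[150:350,320:580]
cv2.imwrite("pics/c1.png",cv2.resize(np.hstack([a,b]),None,fx=1.5,fy=1.5))
E
```

```text
[ 472.69669394 -241.29742759   99.94292047] [ 0.04358576  0.03922245  0.99827799 -0.00171249] [-0.01519544  0.44260524  0.55670475  2.05124127 -0.43111211  0.67138675
  2.31495832] [-0.19891768  0.19859656  0.73298773  1.90377997 -0.19954207  1.01846917
  2.11015521]
[-0.2107034   0.31853857 -0.26811429  2.03319351  0.11547939  0.80386328
  1.08389563] [-0.20640042  0.48692699 -0.28020296  2.08061241  0.23028684  0.6027521
  0.98390702]
3.3333 [ 465.34817583 -239.94662165  189.54476272] [-0.6241981   0.4977777   0.05779392]
```

View pics/c1.png

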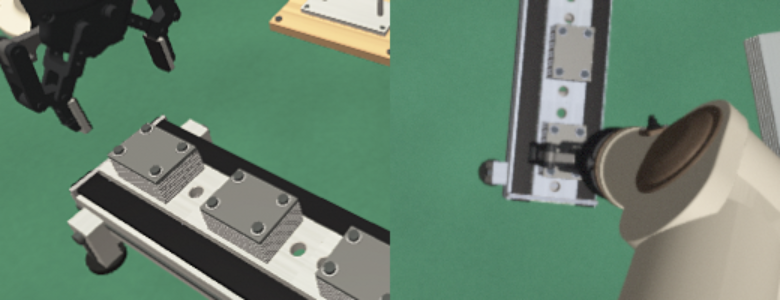

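The gripper hovers over the front pack, jaws across it, and nothing in the lane has moved. Next I descend and grip.

Run:
```python
from grasp_pose import *
from bench import bot,kin,status,eoat
r=bot.move_l(P,feed=60,contact_N=8)
s=status.get_state();print(r,s["time_s"],s["eef_pos"],s["ft_force"],P)
for n in("scene","top"): cv2.imwrite(f"pics/{n}2.png",cams.grab_frame(n)[:,:,::-1])
a=cv2.imread("pics/scene2.png")[180:330,60:260];b=cv2.imread("pics/top2.png")[180:330,360:560]
cv2.imwrite("pics/c2.png",cv2.resize(np.hstack([a,b]),None,fx=2,fy=2))
```

```text
False 5.0833 [ 472.92940725 -241.42037356  100.3107927 ] [0.83037258 0.12643032 0.64677994] [ 472.69669394 -241.29742759   99.94292047]
```

View pics/c2.png

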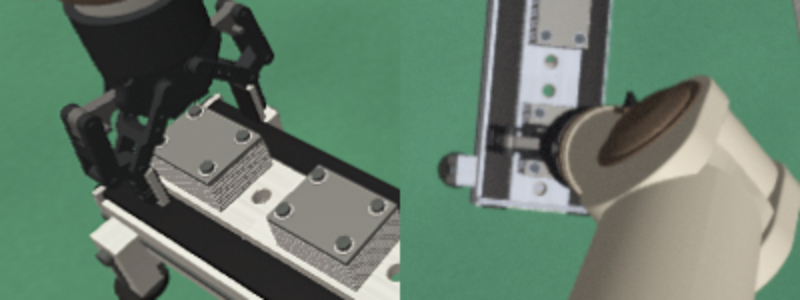

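The fingers straddle the block near its middle, clear of the guide strips. I'll close and lift.

Run:
```python
from grasp_pose import *
from bench import bot,kin,status,eoat
eoat.close()
s=status.get_state();print(s["time_s"],s["eef_pos"],s["ft_force"],s["grip_width"])
E0=np.array(s["eef_pos"])
bot.move_l(E0+[0,0,160],feed=280)
s=status.get_state();print(s["time_s"],s["eef_pos"],s["ft_force"],s["grip_width"])
bot.wait(0.8)
for n in("scene","top"): cv2.imwrite(f"pics/{n}3.png",cams.grab_frame(n)[:,:,::-1])
s=status.get_state();print(s["time_s"],s["eef_pos"],s["ft_force"],s["torque"],s["grip_width"])
a=cv2.imread("pics/scene3.png")[100:350,60:380];b=cv2.imread("pics/top3.png")[50:300,320:580]
cv2.imwrite("pics/c3.png",cv2.resize(np.hstack([a,b]),None,fx=1.37,fy=1.37))
```

```text
5.6 [ 472.83809127 -241.28384586  100.30587168] [-1.10691738  1.91573837  5.66669539] 0.5998709047421186
6.325 [ 471.43310267 -240.14797358  258.27410193] [ 0.38346045  0.07157554 -5.98253988] 0.5960439817622366
7.225 [ 472.85227427 -241.2861128   260.3671374 ] [ 0.12818885  1.19046587 -5.86311009] [ 0.03192553  0.20134001 -0.01169274] 0.5969649019319317
```

View pics/c3.png

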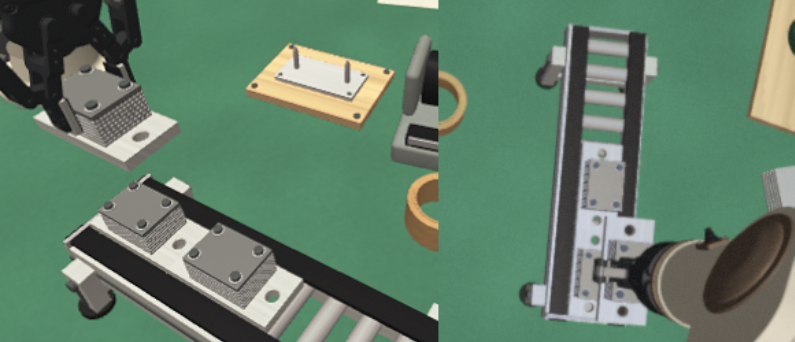

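The pack is out, pack_mid is at the stop and pack_rear sits right behind it. Now I carry the pack over the jig with the tool upright.

Run:
```python
from h import *
from bench import bot,kin,status,eoat
q,F=toolq(np.radians(3.4))
try: bot.move_l([453,184,200],q,feed=220)
except bot.MotionError as e:
    print("ML",e); bot.goto([453,184,200],q)
bot.move_l([453,184,112],feed=110)
bot.wait(0.2)
s=status.get_state();print(s["time_s"],s["eef_pos"],s["orientation"],q,s["ft_force"],s["torque"],s["grip_width"])
for n in("scene","top"): cv2.imwrite(f"pics/{n}4.png",cams.grab_frame(n)[:,:,::-1])
a=cv2.imread("pics/scene4.png")[70:220,200:400];b=cv2.imread("pics/top4.png")[170:320,150:350]
cv2.imwrite("pics/c4a.png",cv2.resize(a,None,fx=4,fy=4,interpolation=cv2.INTER_CUBIC));cv2.imwrite("pics/c4b.png",cv2.resize(b,None,fx=4,fy=4,interpolation=cv2.INTER_CUBIC))
```

```text
10.4833 [453.5377028  184.29626338 112.71319294] [ 6.52121817e-04 -2.96948173e-02  9.99558717e-01  4.05112253e-04] [ 0.         -0.02966624  0.99955986  0.        ] [ 0.69324186  0.86758896 -4.99119654] [-0.00297756  0.04510955  0.02502453] 0.6002228989736598
```

View pics/c4a.png

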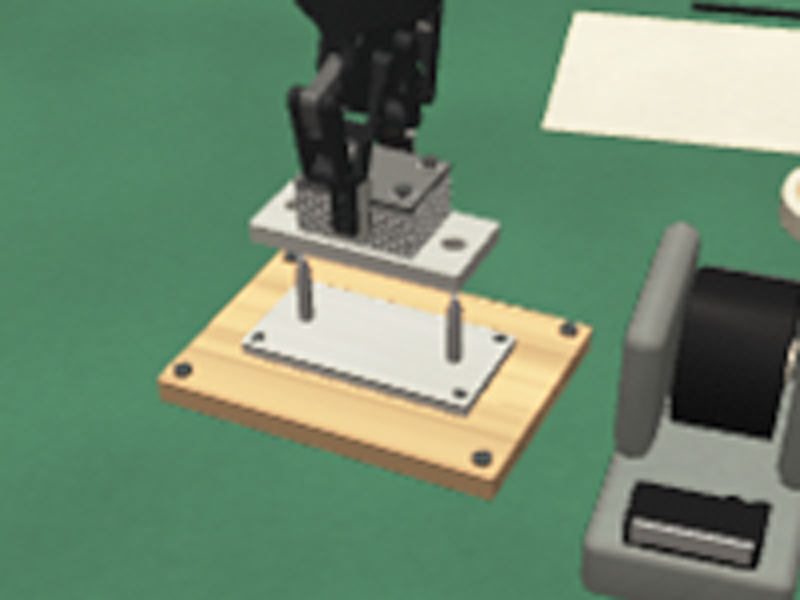

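View pics/c4b.png

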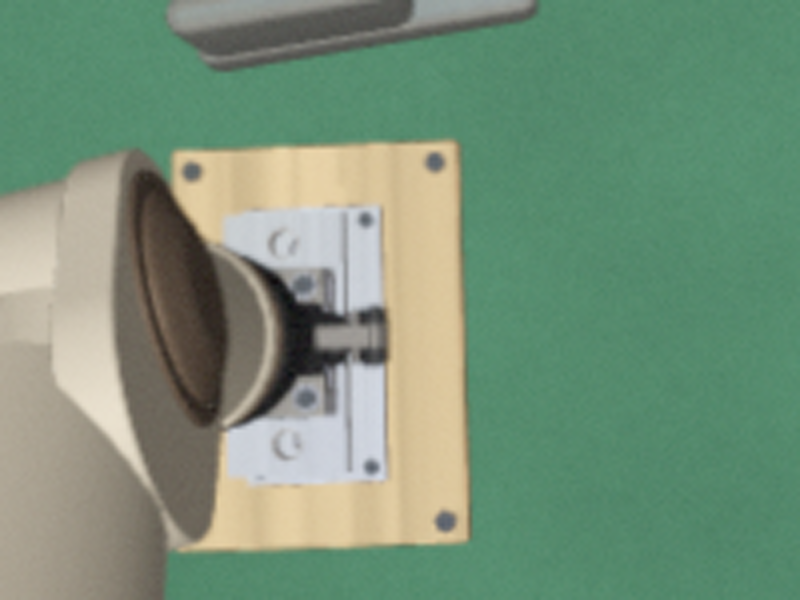

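Run:
```python
from h import *
im=cv2.imread("pics/top4.png");s=cv2.imread("pics/scene4.png")
a=cv2.resize(im[215:300,195:260],None,fx=7,fy=7,interpolation=cv2.INTER_CUBIC)
b=cv2.resize(s[105:155,255:330],None,fx=7,fy=7,interpolation=cv2.INTER_CUBIC)
print(a.shape,b.shape)
cv2.imwrite("pics/c5a.png",a);cv2.imwrite("pics/c5b.png",b)
```

```text
(595, 455, 3) (350, 525, 3)
```

View pics/c5a.png

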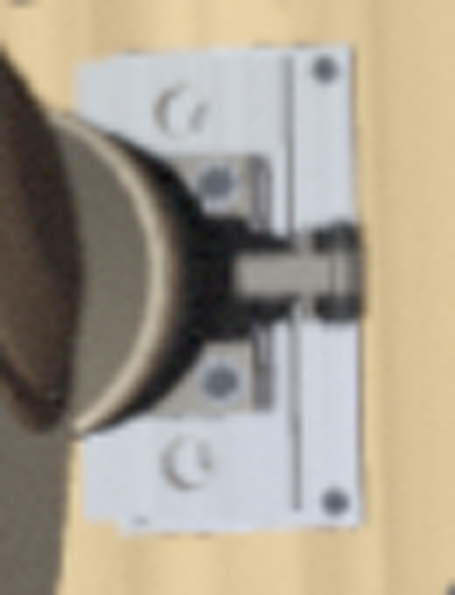

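View pics/c5b.png

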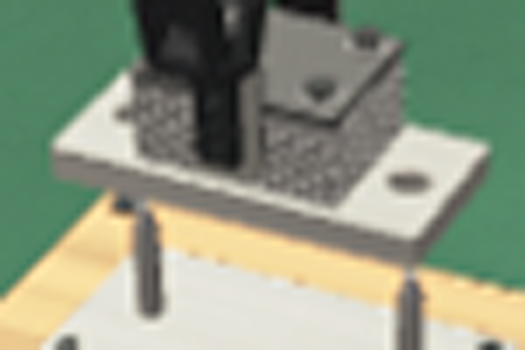

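Run:
```python
from h import *
pt=[(195+x/7-.43,215+y/7-.43) for x,y in((181.5,112),(188.5,462))]
ps=(255+409/7-.43,105+182/7-.43)
for z in(107,109.5,112):
    X=plane("top",pt,(0,0,z));d=X[0]-X[1]
    print(z,X.round(1).tolist(),X.mean(0).round(1),np.linalg.norm(d).round(1),np.degrees(np.arctan2(d[1],d[0])).round(2), plane("scene",[ps],(0,0,z)).round(1))
print(tri(ps,pt[0]))
# pack underside bottom corners? scene corners top face: right (490,150) front (415,240)-> underside (418,265), left (52,150)->(55,178)
c=[(255+x/7-.43,105+y/7-.43) for x,y in((490,150),(414,241),(53,150))]
print(plane("scene",c,(0,0,109.5)).round(1))
p2=[(180+218/5-.4,195+186/5-.4),(180+222/5-.4,195+424/5-.4)]
print(plane("top",p2,(0,0,73)).round(1))
```

```text
107 [[501.7, 185.9, 107.0], [402.4, 180.1, 107.0]] [452.1 183.  107. ] 99.5 3.35 [[503.6 188.4 107. ]]
109.5 [[501.6, 185.4, 109.5], [402.6, 179.6, 109.5]] [452.1 182.5 109.5] 99.2 3.35 [[505.4 184.9 109.5]]
112 [[501.5, 184.8, 112.0], [402.7, 179.0, 112.0]] [452.1 181.9 112. ] 98.9 3.35 [[507.2 181.4 112. ]]
(array([502.92310245, 186.60740143, 107.48583037]), array([2.0428801]))
[[519.8 214.3 109.5]
 [522.3 155.9 109.5]
 [394.9 146.8 109.5]]
[[501.3 187.3  73. ]
 [403.1 181.9  73. ]]
```

Run:
```python
from h import *
from bench import bot,kin,status,eoat
bot.move_l([453.1,185.2,96],feed=40)
r=bot.move_l([453.1,185.2,72],feed=30,contact_N=5)
s=status.get_state();print(r,s["time_s"],s["eef_pos"],s["ft_force"],s["torque"])
for n in("scene","top"): cv2.imwrite(f"pics/{n}6.png",cams.grab_frame(n)[:,:,::-1])
a=cv2.imread("pics/scene6.png")[100:185,235:350];b=cv2.imread("pics/top6.png")[215:300,180:275]
cv2.imwrite("pics/c6.png",cv2.resize(np.hstack([a,b]),None,fx=3.8,fy=3.8,interpolation=cv2.INTER_CUBIC))
```

```text
False 12.0833 [453.26739411 185.20509285  72.1063265 ] [ 0.37485006 -0.76259785 -6.25728311] [ 0.00099056 -0.03606747 -0.00142095]
```

View pics/c6.png

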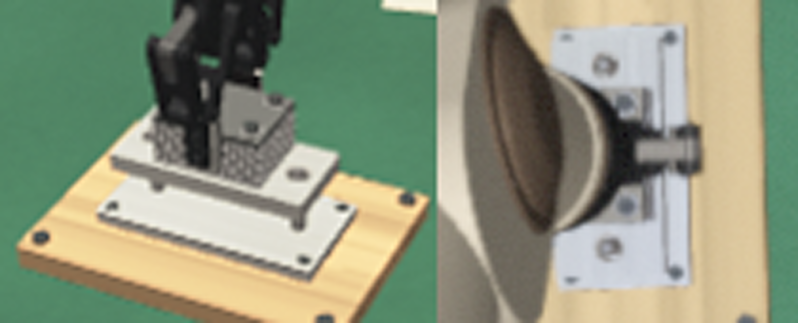

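Both pins have entered their holes, with dark centres in the top-view holes at about (605,66) and (608,247) in the crop. Side force is under 1 N. I'll keep lowering.

Run:
```python
from h import *
from bench import bot,kin,status,eoat
r=bot.move_l([453.1,185.2,50],feed=30,contact_N=6)
s=status.get_state();print(r,s["time_s"],s["eef_pos"],s["ft_force"],s["torque"])
if not r:
    r=bot.move_l([453.1,185.2,40.5],feed=12,contact_N=6)
    s=status.get_state();print(r,s["time_s"],s["eef_pos"],s["ft_force"],s["torque"])
for n in("scene","top"): cv2.imwrite(f"pics/{n}7.png",cams.grab_frame(n)[:,:,::-1])
a=cv2.imread("pics/scene7.png")[100:185,235:350];b=cv2.imread("pics/top7.png")[215:300,180:275]
cv2.imwrite("pics/c7.png",cv2.resize(np.hstack([a,b]),None,fx=3.8,fy=3.8,interpolation=cv2.INTER_CUBIC))
```

```text
False 13.0667 [453.220619   185.20808443  50.0550768 ] [ 0.73246641  0.5437978  -6.75450765] [-0.00939227  0.01873664  0.00029133]
True 13.6417 [453.07334027 185.24093475  43.4211285 ] [-1.14234965 -0.26183302  5.1690092 ] [ 0.00938111  0.12189631 -0.00707605]
```

View pics/c7.png

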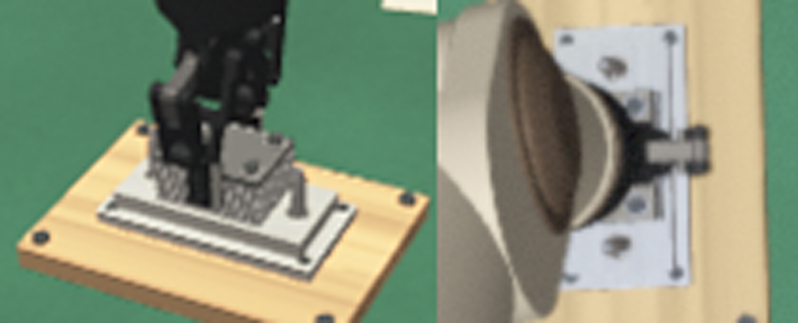

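The pack touched down at TCP z = 43.4 against an expected 43, and it looks flat on the seat. I'll release and retract.

Run:
```python
from h import *
from bench import bot,kin,status,eoat
eoat.gripper_open()
s=status.get_state();print(s["time_s"],s["eef_pos"],s["ft_force"],s["grip_width"])
bot.move_l([453.1,185.2,200],feed=120)
bot.goto([430,420,260],toolq(0.4)[0])
bot.wait(0.3)
s=status.get_state();print(s["time_s"],s["eef_pos"],s["ft_force"])
for n in("scene","top"): cv2.imwrite(f"pics/{n}8.png",cams.grab_frame(n)[:,:,::-1])
a=cv2.imread("pics/scene8.png");b=cv2.imread("pics/top8.png")
cv2.imwrite("pics/c8a.png",cv2.resize(a[100:220,220:380],None,fx=5,fy=5,interpolation=cv2.INTER_CUBIC))
cv2.imwrite("pics/c8b.png",b)
```

```text
14.1833 [451.39386801 184.51028204  42.1692805 ] [ 0.51939507 -0.42690054 -0.475768  ] 1.0002146808482588
16.9083 [430.6740512  418.66245693 259.94776212] [-0.26984695 -0.55660513 -0.36962935]
```

View pics/c8a.png

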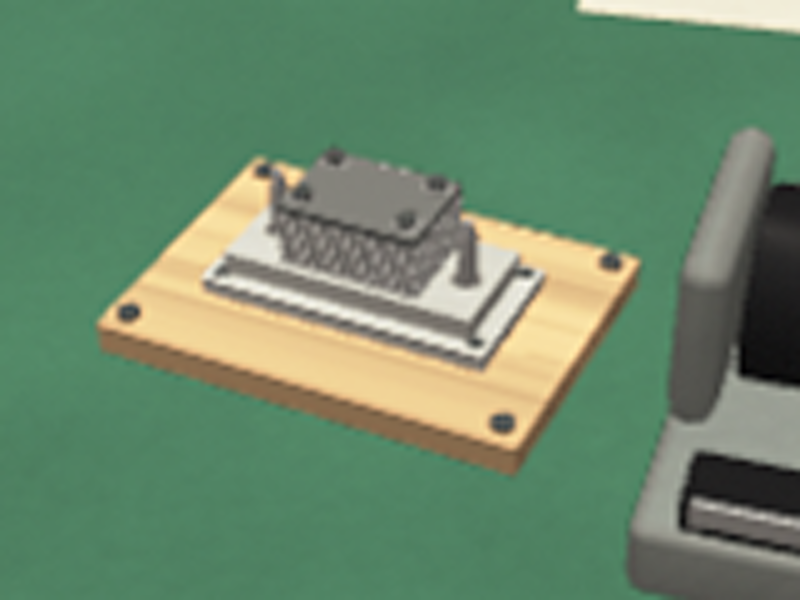

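View pics/c8b.png

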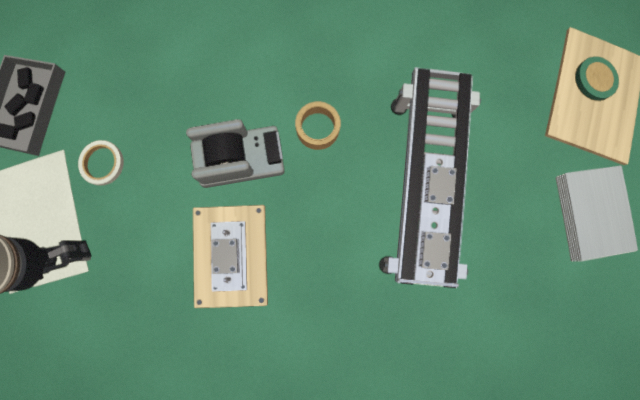

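Run:
```python
from m2 import *
for p in[(429.3,236.0),(446.3,237.6),(443.9,265.1),(426.9,263.7)]: print(p,refine("top",p,3,"pics/top8.png").round(1))
m=[refine("top",(375+x/5-.4,190+y/5-.4),3) for x,y in((289,39),(374,46))];print(m,[refine("top",p,3,"pics/top8.png") for p in m])
im=cv2.imread("pics/top8.png")
# block bolts on jig, scene: z=28+50
ps=[(220+x/5-.4,100+y/5-.4) for x,y in((335,156),(438,183),(406,218),(302,192))]
Q=np.array([refine("scene",p,3,"pics/scene8.png") for p in ps]);X=plane("scene",Q,(0,0,78));v=X[1]-X[0]+X[2]-X[3]
print(X.round(1),X.mean(0).round(1),np.degrees(np.arctan2(v[1],v[0])))
a=cv2.imread("pics/scene0.png").astype(int);b=cv2.imread("pics/scene8.png").astype(int)
print("diff dispenser/roll", np.abs(a-b)[120:290,345:415].mean())
```

```text
(429.3, 236.0) [429.4 236.1]
(446.3, 237.6) [446.3 237.6]
(443.9, 265.1) [443.9 265.1]
(426.9, 263.7) [426.9 263.7]
[array([432.50512821, 197.34871795]), array([449.46315789, 198.84210526])] [array([432.51918159, 197.34782609]), array([449.43699732, 198.86327078])]
[[428.6 196.2  78. ]
 [482.2 199.9  78. ]
 [484.  166.6  78. ]
 [430.7 163.4  78. ]] [456.4 181.6  78. ] 3.6629151328574503
diff dispenser/roll 1.3638095238095238
```

```bash
python3 -c "
from bench import sign_off; print(sign_off())"
```

```text
the job is handed in; nothing more can be done
None
```

I lifted the front pack off the lane, lowered it over both jig pins, let go and handed the job in. The robot clock read 16.9 s at the last motion check. `sign_off()` gave no verdict.

- **Lane:** the other two packs rolled down. The lane packs' bolt heads are within 0.1 px of where the front and middle packs' were at the start, so pack_mid is at the stop with pack_rear right behind it.
- **Jig:** after release, the pictures show both pins through the holes and the plate flat on the seat. Contact came at a tool height of 43.4 mm, against 43 mm expected. Side forces stayed around 1 N while lowering.
- **Bystanders:** the tape roll and dispenser look unchanged between the first and last scene pictures. The gripper was clear of everything at hand-in.
- **Disagreements:** the two cameras differ by 3–4 mm on absolute x, so I aligned the holes to the pins by comparing them within each view. The last scene-camera check puts the pack about 1.8 mm from that camera's own seat measurement, with yaw 3.66° against 3.83°. That offset is within measurement error.

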